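# Close a bench filter housing with its hinged clamp ring

### The job

Close the steel filter housing with the washed lid that is draining on the sloping wire drainer: tuck one edge of the lid under the housing's fixed claw and lower the other edge until the lid lies flush on the bowl, swing the hinged half of the clamp ring fully shut around the two flanges, and press the hook latch fully down over the ring's cross pin. Keep the washed lid off the desk on the way, leave the bottles and the carton near the work standing where they are, and let go of everything at the end.

Things in the scene. Friction and masses are not known exactly. Their poses are not given: they have to be found in the camera images.
- lid: Loose steel lid, 0.4 kg: round flange 104 mm across, 6 mm thick; under it a register 76 mm across, 5.5 mm deep. Round but for its handle, so any yaw will do. Origin: centre of the flange's underside; z out of the top, y along the handle bar. Starts on the drainer, tipped 0.56 rad (32 deg): z leans to the drainer's low end, bar level, lowest rim against two wire ends.
- lid_handle (a point): Middle of the lid's bridge handle, 37 mm above the flange's underside, lid's axes. Bar 86 mm long (y), 12 mm thick (x: two flat sides to grip), from 30 to 44 mm above the flange's underside, on two legs 10 mm wide at y = +-36 mm; the lid's low dome under it reaches 9 mm.
- drainer: Fixed bent-wire drainer, 6 mm wire, 104 mm wide (y), 135 mm long (x), about 110 mm high at its high end. Origin: on the desk under its middle. Its slope rises 32 degrees towards its own +x; the low ends of its four wires are turned up 20 mm and stop the lid's rim.
- housing: Fixed filter housing, steel: bowl on a stem on a round foot 156 mm across. Origin: centre of the foot, on the desk; z up, x to the claw, y to the ring's hinge. The bowl's flange is 104 mm across; bore 81 mm, 10 mm deep, takes the lid's register. Round the +x half runs a low saddle band (55.5 to 61 mm radius, 3 mm higher than the sealing face). Outlet spout to +y at 38 mm height.
- seat (a point): Centre of the bowl's sealing face, 110 mm above the desk, housing's axes: the lid's origin belongs here. The register has 2.5 mm play all round in the bore.
- claw (a point): Middle of the lower inner edge of the fixed claw, a lip 46 mm wide (y) on a post on the +x side, 44 mm from the bowl's axis and 11.5 mm above the sealing face; outwards its underside falls to 9 mm at 56 mm; post's face at 57 mm; top 126 mm above the desk. Rim first: lid tipped 10 to 14 degrees, side away from the claw raised, rim slid under, then lowered about that rim.
- ring (a joint): Angle of the ring's swinging half, rad: 0 shut, to 1.7 open. Opening is clockwise from above: the free end goes to the housing's -x, then +y. Shut, it covers the -x side; outer radius 61 mm, 13 mm below to 13 mm above the sealing face; its upper lip reaches in to 47 mm radius, 2.5 mm over a flush lid. Stiff (0.08 N m), stays where left. Under about 0.7 rad it is in the lid's way.
- ring_hinge (a point): Axis of the ring's upright hinge pin, at the sealing face's height: x = -4, y = +68 mm in the housing's frame. The pin's head reaches 16 mm higher.
- ring_post (a point): Top of the ring's upright round grip post, 14 mm thick, free over its upper 38 mm, top 46 mm above the sealing face. Moves with the ring, 119 mm from the hinge axis; with the ring shut it is at x = -75, y = -27 mm in the housing's frame (80 mm from the bowl's axis).
- latch (a joint): Angle of the hook latch, rad: 0 fully down, to 1.9 raised and leaning back. Stiff (0.06 N m), stays where left. Its hook's spiral inner face catches the ring's cross pin (8 mm thick, 30 mm from the latch's pivot when shut) if the ring is within about 0.025 rad of shut, and draws it home as the latch goes down; else it lands on the pin or misses it.
- latch_pivot (a point): The latch's level pivot axis (along the housing's y): x = +16, y = -78 mm in the housing's frame, at the sealing face's height. Down, the latch points to the housing's -x.
- latch_tab (a point): Middle of the top of the latch's press tab (20 mm wide, 40 mm long, 5 mm thick), 66 mm from the pivot. Latch down: 62 mm to the housing's -x of the pivot and 23.5 mm above it. With the latch raised by a, this point has swung up about the pivot by a.
- gel_bottle: Bystander: pump bottle, white pump head, 72x60x172 mm; origin under its middle.
- tablet_tall: Bystander: tablet bottle, white ribbed cap, 48 mm across, 78 mm tall; origin under its middle.
- tablet_short: Bystander: tablet bottle, white ribbed cap, 45 mm across, 70 mm tall; origin under its middle.
- carton: Bystander: medicine carton, 46x74x36 mm; origin under its middle.

How it is judged:
On the way, in this order (a step that is already met when the one before it is completed fails the run):
1. the lid lies flush on the bowl, its rim under the claw (horizontal distance between lid and seat below 0.0045 m and z of lid in the frame of seat between -0.002 and 0.002 m and angle between lid's own z axis and vertical below 0.035 rad and value of joint ring above 0.1 rad), for 0.2 s.
2. the ring is swung shut round both flanges, before the latch is down (horizontal distance between lid and seat below 0.0045 m and z of lid in the frame of seat between -0.002 and 0.002 m and angle between lid's own z axis and vertical below 0.035 rad and value of joint ring below 0.03 rad and value of joint latch above 0.3 rad), for 0.1 s.
At the end, for the whole second after the job is handed in: The lid lies flush on the bowl (origin within 4.5 mm sideways and 2 mm in height of the seat, tilt under 2 degrees) and at rest, the ring is shut (under 0.015 rad) and the latch is fully down (under 0.06 rad) (horizontal distance between lid and seat below 0.0045 m and z of lid in the frame of seat between -0.002 and 0.002 m and angle between lid's own z axis and vertical below 0.035 rad and value of joint ring below 0.015 rad and value of joint latch below 0.06 rad and linear speed of lid below 0.01 m/s); the robot touches nothing.
It fails at once if the washed lid is put down or dropped on the desk (height (world z) of lid below 0.04 m).
It fails at once if the pump bottle is moved more than 25 mm or tipped (distance of gel_bottle from where it was at the start of the episode above 0.025 m or angle between gel_bottle's own z axis and vertical above 0.35 rad).
It fails at once if the taller tablet bottle is moved more than 25 mm or tipped (distance of tablet_tall from where it was at the start of the episode above 0.025 m or angle between tablet_tall's own z axis and vertical above 0.35 rad).
It fails at once if the shorter tablet bottle is moved more than 25 mm or tipped (distance of tablet_short from where it was at the start of the episode above 0.025 m or angle between tablet_short's own z axis and vertical above 0.35 rad).
It fails at once if the carton is moved more than 25 mm or tipped (distance of carton from where it was at the start of the episode above 0.025 m or angle between carton's own z axis and vertical above 0.35 rad).
It also fails if it takes over 72 s, if anything falls off the work surface, if the arm or the gripper's body presses on something with over 40 N, if the wrist force passes 120 N, or if a joint passes its speed limit or range.

### The arm

A 7-joint arm with a two-finger parallel gripper is mounted at the origin on a cart in front of the work surface, level with it; the furniture and walls round the work are solid. World frame = base frame: x ahead of the robot, y to its left, z up, the work surface at z = 0. Lengths are in m, angles in rad, forces in N, time in s.
With the tool pointing down it reaches from about 0.4 to 0.875 m from the base axis. Payload 19.3 kg.
Tool frame: the origin (TCP) lies at the very end of the fingers, on their centre line; the grasp point (between the pads) lies 19 mm behind it; z points along the fingers, y is the line along which they close (so a half turn about z gives the same grasp; the last joint's range is limited). The gripper opens to 85 mm and grips with 20 to 120 N. Pads are 22 mm wide; open, the fingers measure 114 mm over their backs; the gripper's body (76 mm by 85 mm) begins 54 mm behind the grasp point. The pads swing forward as they close: fully open they stand 13 mm farther back than shut.
Start: joints at [1.231, 0.521, -0.036, 1.599, 0.021, 1.021, -0.113], TCP at [0.167, -0.602, 0.231] pointing down, gripper open.
Joint ranges: [-2.91, 2.91], [-0.3, 2.13], [-1.5, 1.42], [0.17, 2.43], [-1.26, 4.41], [0.16, 1.93], [-2.52, 2.52]. Speed limits (rad/s): [1.89, 1.89, 2.39, 2.39, 3.01, 3.01, 3.01].

### API

Orientations are given as [roll, pitch, yaw] about the fixed x, y, z axes, in that order (R = Rz(yaw) Ry(pitch) Rx(roll)).
In Python, from workcell import bot gives the robot as it stands.
- The arm moves only by the shell command python3 -m crank 'ROWS' [FORCE]. ROWS is a JSON object of lists of equal length, an entry for each row: "travel": the shift along the world's x, y, z in cm, a list of three; "turn": the turn, a rotation vector about the world's x, y, z in degrees, a list of three; "gripper": the closure, from 0 (fully open) to 1 (shut). A call has exactly 5 rows; each row is the pose to reach, as a shift and turn from the pose commanded when the call began; what a row does not reach only later rows make up. A row lasts 1/10 s, in which the tool goes at most 50 mm and 8.59 degrees, less where a joint would pass 70% of its speed; a pose out of reach is approached as far as the arm can. A call with a gripper value outside its range is refused whole. The fingers move at their own pace and stop on an object; FORCE is the grip in N (left out, the last holds). Time passes only in rows, so rows that repeat a pose let the fingers close, or fill a call up. It gives the time, the measured TCP pose, the force, the opening and the grip force at its end, in the units of the state.
- bot.observe(): the state, without advancing time (a new reading comes with each control period).
- bot.grab_frame(name): name is "scene" or "top"; returns a dict with "pixels" (384x512x3 uint8, red, green, blue), "fx", "fy", "cx", "cy" (pixels), "extrinsics" (4x4, takes a point from world to camera coordinates). Camera axes: x right, y down, z forward; pixel columns grow to the right and rows downward; lengths in m; the calibration is good to about 2 mm. A picture is of the moment at which its call begins. There is no depth.
- bot.job_done(): hands the job in; it is judged then, once.
The state is a dict: "clock": time; "qpos": joint angles; "qd": joint speeds; "joint_efforts": joint torques, N m; "position": TCP position; "tool_rot": TCP orientation; "force": force on the tool from outside, world axes, zero at the start; "moment": the same for the moment, N m; "grip_width": finger opening in m; "finger_force": force on a finger pad.
Only numpy, scipy, OpenCV 4.12 (cv2) and the standard library are available. Lean on these libraries where they do the work, as an engineer would, in place of code of your own. Each camera call takes 0.05 s, during which the arm holds its last target. There are 200 camera calls.

## Working session

There is one attempt and no reset: what is moved stays moved. The work goes in short steps, Python scripts to look and compute and a shell command to move; the robot and the scene stay as the last step left them, time stands still between calls to the robot, and variables do not carry over. Pictures are saved under pics/ and viewed, at most 12 in all, crops included, and the job is handed in when it is done.

```bash
mkdir -p pics; ls; python3 - <<'E'
from workcell import bot
import cv2,json,numpy as np
s=bot.observe();print(s)
for n in("scene","top"):
    f=bot.grab_frame(n);cv2.imwrite(f"pics/{n}0.png",f["pixels"][:,:,::-1])
    E=np.array(f["extrinsics"]);print(n,f["fx"],f["fy"],f["cx"],f["cy"],E.round(4).tolist(),(-E[:3,:3].T@E[:3,3]).round(3))
E
```

```text
pics
{'clock': 0.0, 'qpos': array([ 1.23078406,  0.52202172, -0.03634615,  1.59999013,  0.02122803,
        1.02112467, -0.11279478]), 'qd': array([ 0.00055477,  0.00144603,  0.00075714,  0.00172534, -0.00063093,
        0.00033625,  0.00038763]), 'joint_efforts': array([ 6.98089548e-05, -9.27094173e+01,  1.98019691e+00, -3.69935381e+01,
        1.78548211e-02,  8.19649897e-03,  7.03783689e-05]), 'position': array([ 0.1664706 , -0.60207024,  0.23072713]), 'tool_rot': array([-3.14043884e+00,  9.79111187e-05,  2.69838159e-01]), 'force': array([-1.04738377, -0.21292386,  0.61345026]), 'moment': array([-0.01795611,  0.00557464, -0.01889101]), 'finger_force': 0.0, 'grip_width': 0.08522481719405105}
scene 407.9320102787452 407.9320102787452 254.45568505957817 185.75311015703875 [[-0.8305, -0.5569, -0.0065, 0.3521], [-0.4018, 0.6072, -0.6854, 0.3619], [0.3857, -0.5667, -0.7281, 0.7658], [0.0, 0.0, 0.0, 1.0]] [0.142 0.41  0.808]
top 360.65299273990564 360.65299273990564 258.999127322829 189.61173495978224 [[-0.0234, -0.9994, -0.0254, -0.0921], [-0.9992, 0.0242, -0.0314, 0.502], [0.032, 0.0247, -0.9992, 0.9619], [0.0, 0.0, 0.0, 1.0]] [ 0.469 -0.128  0.975]
```

View pics/scene0.png

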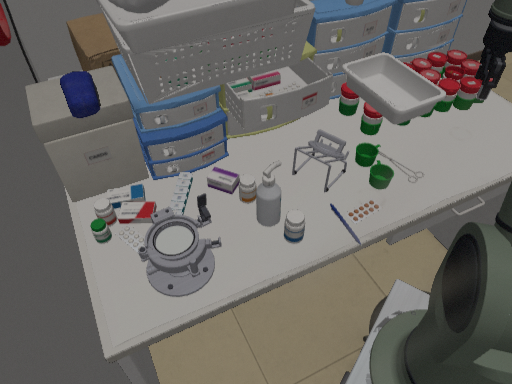

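View pics/top0.png

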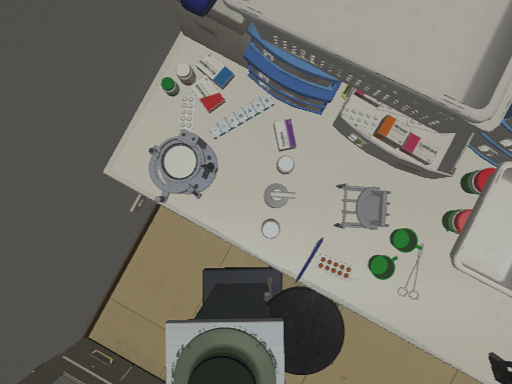

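The scene view shows the housing at about (175,250), the gel bottle at (268,200) and the drainer with the lid at (322,155). In the top view the housing is at (182,163) and the lid is at (372,207). I'll enlarge both.

```bash
python3 - <<'E'
import cv2,numpy as np
t=cv2.imread("pics/top0.png");s=cv2.imread("pics/scene0.png")
def c(im,x,y,w,h,k):return cv2.resize(im[y:y+h,x:x+w],None,fx=k,fy=k,interpolation=cv2.INTER_CUBIC)
# left: housing x140.. ; right: drainer
cv2.imwrite("pics/c1.png",np.hstack([c(t,135,120,100,100,4),c(t,325,170,100,100,4)]))
cv2.imwrite("pics/c2.png",np.hstack([c(s,130,190,100,110,4),c(s,280,115,100,110,4)]))
E
```

```text
(no output)
```

View pics/c1.png

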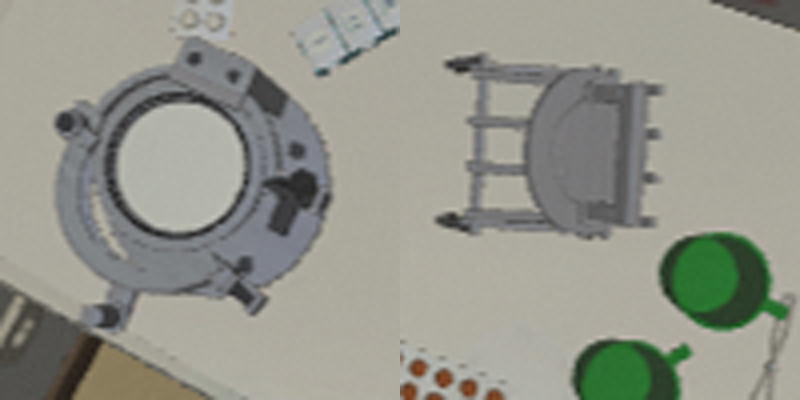

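View pics/c2.png

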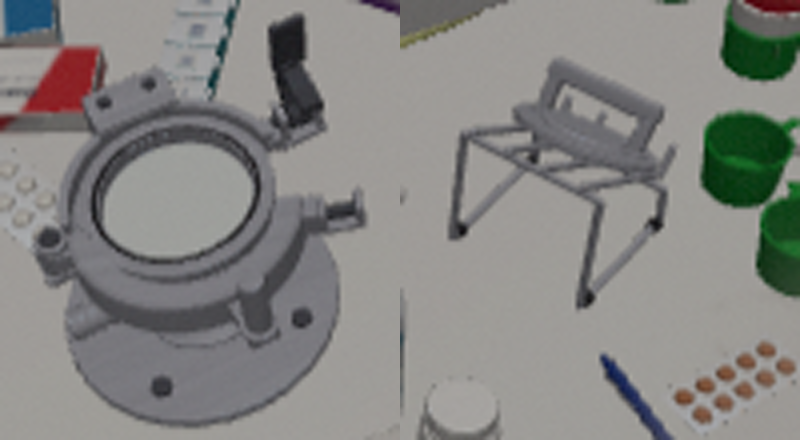

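Top crop: the claw holes are at crop (193,58) and (232,75), the hinge pin at (68,122), the ring post at (103,316) and the raised latch at (295,190). The lid's bar runs vertically at crop x≈632. The scene crop shows the same features, with the ring well open and the post at (258,295).

```bash
cat > h.py <<'E'
import numpy as np,cv2,json
from workcell import bot
def cam(n):
    f=bot.grab_frame(n);E=np.array(f["extrinsics"]);return f["pixels"],np.array([[f["fx"],0,f["cx"]],[0,f["fy"],f["cy"]],[0,0,1]]),E
def ray(K,E,p):
    d=E[:3,:3].T@np.linalg.inv(K)@[p[0],p[1],1];return -E[:3,:3].T@E[:3,3],d/np.linalg.norm(d)
def plane(K,E,p,z):
    o,d=ray(K,E,p);return o+d*(z-o[2])/d[2]
def tri(A,p,B,q):
    o1,d1=ray(*A,p);o2,d2=ray(*B,q);t=np.linalg.lstsq(np.c_[d1,-d2],o2-o1,rcond=None)[0]
    a=o1+t[0]*d1;b=o2+t[1]*d2;return (a+b)/2,np.linalg.norm(a-b)
def proj(K,E,P):
    c=E[:3,:3]@P+E[:3,3];u=K@c;return u[:2]/u[2]
E
python3 - <<'E'
from h import *
ti,*T=cam("top");si,*S=cam("scene")
tc=lambda x,y,o:(x/4+o[0]-.375,y/4+o[1]-.375)
H=(135,120);D=(225,170);HS=(130,190);DS=(180,115)
pts={"claw1":((193,58),(105,102),H,HS),"claw2":((232,75),(150,85),H,HS),"hinge":((67,121),(48,236),H,HS),"post":((103,316),(257,293),H,HS),
"barA":((632,85),(556,66),D,DS),"barB":((632,225),(662,107),D,DS),"gel":((0,0),)}
for k,v in pts.items():
    if len(v)<4: continue
    P,e=tri(T,tc(*v[0],v[2]),S,tc(*v[1],v[3]));print(k,P.round(4),round(e,4))
# bore: ellipse fit of bright disc inside, in both views
for n,im,C,c in(("top",ti,T,(179,161)),("scene",si,S,(175,238))):
    g=cv2.cvtColor(im,cv2.COLOR_RGB2GRAY);m=(g>150).astype(np.uint8)
    cv2.floodFill(m,None,c,7);m=(m==7).astype(np.uint8)
    k=max(cv2.findContours(m,0,1)[0],key=cv2.contourArea);e=cv2.fitEllipse(k)
    print(n,e)
    for z in(.10,.11):print(z,plane(*C,e[0],z).round(4))
for n,p in(("tall",(285,164)),("short",(270,229)),("gel",(277,196))): print(n,plane(*T,p,.075).round(3))
print(plane(*T,(285,134),.036).round(3))
for z in (.11,.126):print(z,plane(*T,tc(177,165,H),z).round(4))
E
```

```text
claw1 [0.6314 0.0702 0.1281] 0.0011
claw2 [0.6206 0.0473 0.1266] 0.0017
hinge [0.5972 0.1479 0.124 ] 0.0005
post [0.4799 0.1228 0.1406] 0.0002
barA [ 0.4854 -0.4035  0.1022] 0.0023
barB [ 0.4035 -0.3979  0.1085] 0.0009
top ((179.7495880126953, 161.29127502441406), (30.359649658203125, 31.29115867614746), 19.616483688354492)
0.1 [0.5707 0.0859 0.1   ]
0.11 [0.5695 0.0835 0.11  ]
scene ((173.89512634277344, 239.9238739013672), (25.363182067871094, 36.392738342285156), 74.71988677978516)
0.1 [0.5721 0.0847 0.1   ]
0.11 [0.566  0.0893 0.11  ]
tall [ 0.56  -0.172  0.075]
short [ 0.399 -0.131  0.075]
gel [ 0.48  -0.15   0.075]
[ 0.642 -0.176  0.036]
0.11 [0.5706 0.0856 0.11  ]
0.126 [0.5687 0.0817 0.126 ]
```

```bash
python3 - <<'E'
from h import *
t=cv2.imread("pics/top0.png");s=cv2.imread("pics/scene0.png")
c=lambda im,x,y:cv2.resize(im[y:y+37,x:x+50],(400,296),interpolation=cv2.INTER_CUBIC)
cv2.imwrite("pics/z1.png",np.vstack([np.hstack([c(t,145,175),c(s,175,250)]),np.hstack([c(t,350,190),c(s,305,125)])]))
E
```

```text
(no output)
```

View pics/z1.png

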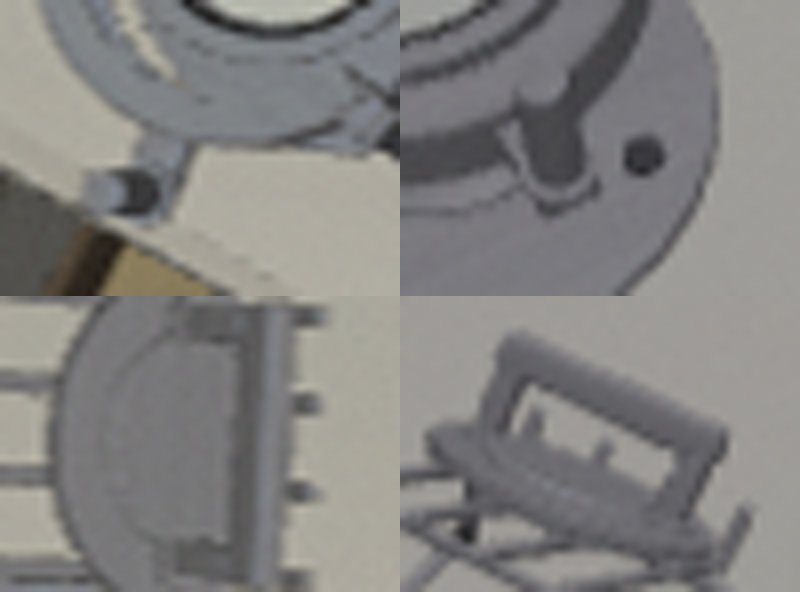

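The zoom shows the post top at tile (103,188) in the top view and (540,82) in the scene view. The bar's top face is the bright strip at x≈268 in the top view, with ends (517,338) and (722,427) in the scene view.

```bash
python3 - <<'E'
from h import *
ti,*T=cam("top");si,*S=cam("scene")
P=tri(T,(157.5,198.2),S,(192.2,259.9));print("post",P)
A=tri(T,(383.2,190.7),S,(319.3,130.2));B=tri(T,(383.2,225.7),S,(345,141.2));print("bar",A,B)
c=np.array([.5714,.0853]);h=np.array([.5972,.1479]);p=P[0][:2]
for a,b in((c,h),(h,p)):d=b-a;print(np.hypot(*d),np.degrees(np.arctan2(d[1],d[0])))
# rim of drainer/lid: lid left edge and such
b=(A[0]-B[0]);b[2]=0;b/=np.linalg.norm(b);low=np.array([b[1],-b[0],0]);t=.56
z=np.sin(t)*low+np.cos(t)*np.array([0,0,1]);x=np.cross(b,z);print("bar ang",np.degrees(np.arctan2(b[1],b[0])),"z",z,"mid",(A[0]+B[0])/2)
top=(A[0]+B[0])/2;g=top-z*.007;print("grasp",g,"TCP",g-z*.019,"lid origin",g-.037*z)
from scipy.spatial.transform import Rotation as R
s=bot.observe();R0=R.from_euler("xyz",s["tool_rot"]);print(s["position"])
# target tool: z=-z_lid, y along +-lid x nearest
ty=low*np.cos(t)-np.array([0,0,1])*np.sin(t);tz=-z;tx=np.cross(ty,tz);Rt=R.from_matrix(np.c_[tx,ty,tz])
print("turn deg",np.degrees((Rt*R0.inv()).as_rotvec()))
for nm,d in(("low side flange edge",1),):pass
print("rim top px check", [proj(*T,g-.037*z+.006*z+.052*v) for v in (b,-b,-low*np.cos(t)+np.array([0,0,np.sin(t)]))])
E
```

```text
post (array([0.48050616, 0.12523303, 0.15360689]), np.float64(0.0010034284268402068))
bar (array([ 0.48504765, -0.40448727,  0.10487241]), np.float64(0.0038606333024864123)) (array([ 0.40412975, -0.39930277,  0.10787804]), np.float64(0.0014664320535737235))
0.06770819743576104 67.60145370847074
0.11887490399340411 -169.0075779696211
bar ang -3.665997353323188 z [-0.03396409 -0.53009925  0.84725511] mid [ 0.4445887  -0.40189502  0.10637523]
grasp [ 0.44482645 -0.39818432  0.10044444] TCP [ 0.44547177 -0.38811244  0.08434659] lid origin [ 0.44608312 -0.37857065  0.069096  ]
[ 0.16653819 -0.60228938  0.23109317]
turn deg [ 32.03810403   3.30637701 -18.6176844 ]
rim top px check [array([371.61870646, 186.77465627]), array([370.31183774, 228.80584278]), array([355.7663183 , 207.21745556])]
```

```bash

python3 -m crank '{"travel":[[3.5,3,0.6],[7,6,1.2],[10.5,9,1.8],[14,12,2.4],[17.5,15,3]],"turn":[[0,0,8],[0,0,16],[0,0,24],[0,0,32],[0,0,40]],"gripper":[0,0,0,0,0]}' 20
python3 -m crank '{"travel":[[2,4.4,0],[4,8.8,0],[6,13.2,0],[8,17.6,0],[10,22,0]],"turn":[[0,0,8],[0,0,16],[0,0,24],[0,0,32],[0,0,40]],"gripper":[0,0,0,0,0]}'
python3 -m crank '{"travel":[[0.6,4.4,0],[1.2,8.8,0],[1.8,13.2,0],[2.4,17.6,0],[3,22,0]],"turn":[[0,0,8],[0,0,16],[0,0,24],[0,0,32],[0,0,40]],"gripper":[0,0,0,0,0]}'
python3 -m crank '{"travel":[[0.2,2.7,0],[0.5,5.4,0],[0.7,8.1,0],[0.9,10.8,0],[1,13.5,0]],"turn":[[0,0,5],[0,0,10],[0,0,15],[0,0,20],[0,0,25]],"gripper":[0,0,0,0,0]}'
```

```text
clock: 0.8
position: [0.3427, -0.451, 0.2617]
tool_rot: [3.141, 0.0, 0.973]
force: [0.7, -0.3, -0.7]
grip_width: 0.0856
finger_force: 0.0
clock: 1.3
position: [0.442, -0.2306, 0.2615]
tool_rot: [3.141, 0.001, 1.672]
force: [1.3, -0.1, -0.2]
grip_width: 0.0855
finger_force: 0.0
clock: 1.8
position: [0.4715, -0.0108, 0.2615]
tool_rot: [3.141, 0.001, 2.37]
force: [1.2, 0.2, 0.6]
grip_width: 0.0855
finger_force: 0.0
clock: 2.3
position: [0.4816, 0.1236, 0.2614]
tool_rot: [-3.142, 0.0, 2.804]
force: [0.1, -0.4, 0.1]
grip_width: 0.0857
finger_force: 0.0
```

```bash

python3 -m crank '{"travel":[[0,0.1,-3],[0,0.2,-6],[-0.1,0.2,-9],[-0.1,0.2,-12],[-0.1,0.2,-13.1]],"turn":[[0,0,0],[0,0,0],[0,0,0],[0,0,0],[0,0,0]],"gripper":[0,0,0,0.3,0.5]}'
python3 -m crank '{"travel":[[0,0,0],[0,0,0],[0,0,0],[0,0,0],[0,0,0]],"turn":[[0,0,0],[0,0,0],[0,0,0],[0,0,0],[0,0,0]],"gripper":[0.78,0.78,0.78,0.78,0.78]}'
python3 - <<'E'
import numpy as np
h=np.array([.5972,.1479])
p=None
for th in range(191,125,-6):
    q=h+.119*np.array([np.cos(np.radians(th)),np.sin(np.radians(th))]);p0=q if p is None else p0;p=q
    print(th,((q-p0)*100).round(2))
E
```

```text
clock: 2.8
position: [0.4795, 0.1243, 0.1281]
tool_rot: [-3.14, -0.003, 2.801]
force: [-0.9, 0.6, 0.2]
grip_width: 0.0594
finger_force: 0.0
clock: 3.3
position: [0.4809, 0.1245, 0.131]
tool_rot: [3.141, 0.001, 2.8]
force: [0.2, -0.5, -0.6]
grip_width: 0.019
finger_force: 0.0
191 [0. 0.]
185 [-0.17  1.23]
179 [-0.22  2.48]
173 [-0.13  3.72]
167 [0.09 4.95]
161 [0.43 6.14]
155 [0.9 7.3]
149 [1.48 8.4 ]
143 [2.18 9.43]
137 [ 2.98 10.39]
131 [ 3.87 11.25]
```

```bash

python3 -m crank '{"travel":[[-0.17,1.23,0],[-0.22,2.48,0],[-0.13,3.72,0],[0.09,4.95,0],[0.43,6.14,0]],"turn":[[0,0,-2],[0,0,-4],[0,0,-6],[0,0,-8],[0,0,-10]],"gripper":[0.78,0.78,0.78,0.78,0.78]}'
python3 -m crank '{"travel":[[0.47,1.16,0],[1.05,2.26,0],[1.75,3.29,0],[2.55,4.25,0],[3.44,5.11,0]],"turn":[[0,0,-4],[0,0,-8],[0,0,-12],[0,0,-16],[0,0,-20]],"gripper":[0.78,0.78,0.78,0.78,0.78]}'
python3 -m crank '{"travel":[[0,0,0],[0,0,0],[0,0,0],[0,0,3],[0,0,7]],"turn":[[0,0,0],[0,0,0],[0,0,0],[0,0,0],[0,0,0]],"gripper":[0.5,0.5,0.5,0.5,0.5]}'
python3 - <<'E'
from h import *
for n in("top","scene"):
    im=cam(n)[0];cv2.imwrite(f"pics/{n}1.png",im[:,:,::-1])
t=cv2.imread("pics/top1.png");s=cv2.imread("pics/scene1.png")
c=lambda im,x,y:cv2.resize(im[y:y+100,x:x+100],(400,400),interpolation=cv2.INTER_CUBIC)
cv2.imwrite("pics/z2.png",np.hstack([c(t,115,120),c(s,130,190)]))
E
```

```text
clock: 3.8
position: [0.4847, 0.1863, 0.1305]
tool_rot: [-3.141, 0.0, 2.624]
force: [-1.1, -0.7, 0.6]
grip_width: 0.0185
finger_force: 0.6
clock: 4.3
position: [0.5194, 0.2376, 0.1305]
tool_rot: [-3.142, -0.0, 2.274]
force: [-2.0, 0.8, 0.4]
grip_width: 0.0187
finger_force: 0.5
clock: 4.8
position: [0.5181, 0.2361, 0.1998]
tool_rot: [-3.138, -0.001, 2.278]
force: [0.7, -0.6, 0.9]
grip_width: 0.0428
finger_force: 0.0
```

View pics/z2.png

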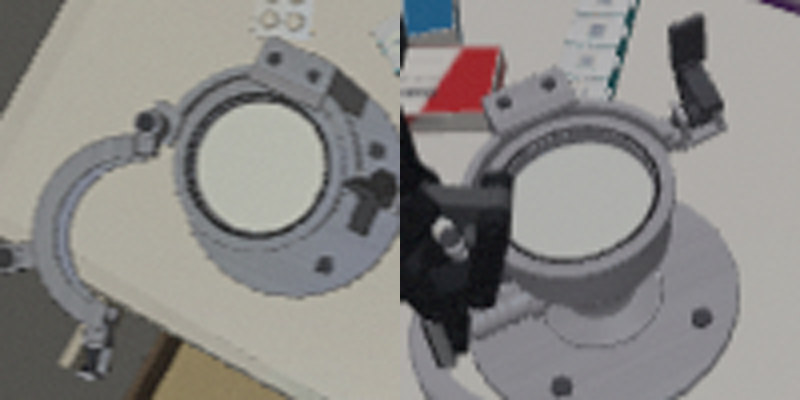

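The ring now stands wide open, with its free end at crop (95,350), and the bowl is clear with the claw at (290,65). Next is the lid.

```bash

python3 -m crank '{"travel":[[0,0,4],[-0.5,-2,8],[-1,-6,8],[-1.5,-10.5,8],[-2,-15,8]],"turn":[[0,0,-8],[0,0,-16],[0,0,-24],[0,0,-32],[0,0,-40]],"gripper":[0.5,0.5,0.5,0.5,0.5]}'
python3 -m crank '{"travel":[[-0.2,-4.4,0],[-0.4,-8.8,0],[-0.6,-13.2,0],[-0.8,-17.6,0],[-1,-22,0]],"turn":[[0,0,-8],[0,0,-16],[0,0,-24],[0,0,-32],[0,0,-40]],"gripper":[0.5,0.5,0.5,0.5,0.5]}'
python3 -m crank '{"travel":[[-0.4,-4.4,0],[-0.8,-8.8,0],[-1.2,-13.2,0],[-1.8,-17.6,0],[-2.3,-22,0]],"turn":[[0,0,-8],[0,0,-16],[0,0,-24],[0,0,-32],[0,0,-40]],"gripper":[0.5,0.5,0.5,0.5,0.5]}'
python3 -m crank '{"travel":[[-0.5,-2,-1],[-1,-4,-2],[-1.5,-6,-3],[-2,-8,-4],[-2.3,-8.7,-4]],"turn":[[0,0,-4],[0,0,-8],[0,0,-12],[0,0,-14.2],[0,0,-14.2]],"gripper":[0.5,0.5,0.5,0.5,0.5]}'
python3 -m crank '{"travel":[[0,0,-2],[0,0,-4],[0,0,-6],[0,0,-7],[0,0,-7]],"turn":[[8,-0.5,0],[16,-1,0],[24,-1.5,0],[32,-2.05,0],[32,-2.05,0]],"gripper":[0.5,0.5,0.5,0.5,0.5]}'
cat > g.py <<'E'
from h import *
from scipy.spatial.transform import Rotation as R
s=bot.observe();Rm=R.from_euler("xyz",s["tool_rot"]);M=Rm.as_matrix()
print("pos",s["position"].round(4),"y",M[:,1].round(3),"z",M[:,2].round(3),"w",s["grip_width"],"F",s["force"].round(1),"q",s["qpos"].round(2))
E
python3 g.py
```

```text
clock: 5.4
position: [0.4984, 0.0851, 0.2804]
tool_rot: [3.141, 0.0, 1.574]
force: [0.2, -0.5, -0.7]
grip_width: 0.0428
finger_force: 0.0
clock: 5.9
position: [0.4883, -0.135, 0.2804]
tool_rot: [3.141, 0.0, 0.875]
force: [0.7, -0.6, -0.7]
grip_width: 0.0428
finger_force: 0.0
clock: 6.4
position: [0.465, -0.3548, 0.2803]
tool_rot: [3.141, 0.0, 0.177]
force: [1.0, 0.9, 0.7]
grip_width: 0.0428
finger_force: 0.0
clock: 6.9
position: [0.442, -0.4413, 0.2385]
tool_rot: [-3.141, 0.002, -0.067]
force: [-0.6, -0.2, -0.3]
grip_width: 0.0426
finger_force: 0.0
clock: 7.4
position: [0.4405, -0.4411, 0.1654]
tool_rot: [-2.572, 0.005, -0.068]
force: [-0.0, -0.4, -0.8]
grip_width: 0.0426
finger_force: 0.0
pos [ 0.4405 -0.4411  0.1654] y [-0.06  -0.84  -0.539] z [ 0.032  0.538 -0.842] w 0.04257454233903309 F [-0.  -0.4 -0.8] q [ 0.94  0.85 -0.1   1.29 -0.31  1.43 -0.67]
```

```bash

python3 -m crank '{"travel":[[0.1,1,-1.5],[0.2,2,-3],[0.2,3.2,-5],[0.2,3.2,-5],[0.2,3.2,-5]],"turn":[[0,0,0],[0,0,0],[0,0,0],[0,0,0],[0,0,0]],"gripper":[0.5,0.5,0.5,0.5,0.5]}'
python3 g.py
python3 - <<'E'
from h import *
for n in("top","scene"):
    im=cam(n)[0];cv2.imwrite(f"pics/{n}2.png",im[:,:,::-1])
t=cv2.imread("pics/top2.png");s=cv2.imread("pics/scene2.png")
c=lambda im,x,y:cv2.resize(im[y:y+75,x:x+75],(400,400),interpolation=cv2.INTER_CUBIC)
cv2.imwrite("pics/z3.png",np.hstack([c(t,340,170),c(s,290,100)]))
E
```

```text
clock: 7.9
position: [0.4458, -0.408, 0.1215]
tool_rot: [-2.583, -0.0, -0.064]
force: [-0.7, -0.6, 1.3]
grip_width: 0.0428
finger_force: 0.0
pos [ 0.4458 -0.408   0.1215] y [-0.054 -0.846 -0.53 ] z [ 0.034  0.529 -0.848] w 0.042814530414414 F [-0.7 -0.6  1.3] q [ 0.91  0.86 -0.12  1.4  -0.32  1.3  -0.66]
```

View pics/z3.png

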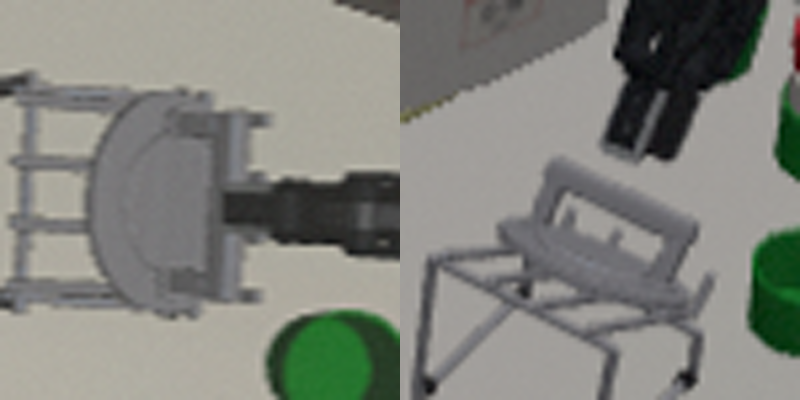

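The gripper stands above the middle of the bar, lined up with it. I'll go in and close.

```bash

python3 -m crank '{"travel":[[0,0.7,-1.2],[0,1.4,-2.4],[0,2.1,-3.7],[0,2.1,-3.7],[0,2.1,-3.7]],"turn":[[0,0,0],[0,0,0],[0,0,0],[0,0,0],[0,0,0]],"gripper":[0.5,0.5,0.5,0.5,0.6]}' 60
python3 -m crank '{"travel":[[0,0,0],[0,0,0],[0,0,0],[0,0,0],[0,0,0]],"turn":[[0,0,0],[0,0,0],[0,0,0],[0,0,0],[0,0,0]],"gripper":[0.75,0.9,1,1,1]}' 60
python3 g.py
```

```text
clock: 8.5
position: [0.4452, -0.3867, 0.0831]
tool_rot: [-2.581, 0.001, -0.065]
force: [-0.1, 0.1, 0.3]
grip_width: 0.0343
finger_force: 0.0
clock: 9.0
position: [0.4453, -0.3878, 0.0835]
tool_rot: [-2.583, 0.0, -0.066]
force: [0.5, -6.4, 0.8]
grip_width: 0.0112
finger_force: 60.0
pos [ 0.4453 -0.3878  0.0835] y [-0.056 -0.846 -0.53 ] z [ 0.035  0.528 -0.848] w 0.011203184646045174 F [ 0.5 -6.4  0.8] q [ 0.9   0.88 -0.13  1.47 -0.33  1.21 -0.65]
```

```bash

python3 -m crank '{"travel":[[-0.1,-1.3,2.1],[-0.2,-2.6,4.2],[-0.2,-2.6,8],[-0.2,-2.6,12],[-0.2,-2.6,16]],"turn":[[0,0,0],[0,0,0],[0,0,0],[0,0,0],[0,0,0]],"gripper":[1,1,1,1,1]}'
python3 -m crank '{"travel":[[0,1,4],[0.5,5,5],[1.5,9,5],[2.3,13.5,5],[3,18,5]],"turn":[[0,0,6],[0,0,12],[0,0,18],[0,0,24],[0,0,30]],"gripper":[1,1,1,1,1]}'
python3 -m crank '{"travel":[[1,4.4,0],[2,8.8,0],[3,13.2,0],[4,17.6,0],[5,22,0]],"turn":[[0,0,8],[0,0,16],[0,0,24],[0,0,32],[0,0,38]],"gripper":[1,1,1,1,1]}'
python3 -m crank '{"travel":[[1,3,0],[2,6,0],[3,9,0],[3.8,10.4,0],[3.8,10.4,0]],"turn":[[-2.2,-4.5,0],[-4.4,-9,0],[-6.6,-13.5,0],[-8.7,-18,0],[-8.7,-18,0]],"gripper":[1,1,1,1,1]}'
python3 g.py
```

```text
clock: 9.5
position: [0.4429, -0.4126, 0.2445]
tool_rot: [-2.581, 0.002, -0.065]
force: [0.9, -0.8, -5.8]
grip_width: 0.0107
finger_force: 59.2
clock: 10.0
position: [0.4732, -0.2312, 0.2932]
tool_rot: [-2.582, 0.001, 0.463]
force: [1.0, -0.6, -4.4]
grip_width: 0.0112
finger_force: 59.2
clock: 10.5
position: [0.5233, -0.0108, 0.2932]
tool_rot: [-2.582, 0.001, 1.128]
force: [1.4, -1.2, -5.0]
grip_width: 0.0113
finger_force: 59.3
clock: 11.0
position: [0.5605, 0.095, 0.2944]
tool_rot: [-2.934, -0.001, 1.127]
force: [-0.8, -0.1, -4.4]
grip_width: 0.0109
finger_force: 59.4
pos [0.5605 0.095  0.2944] y [ 0.884 -0.42  -0.206] z [-0.186  0.089 -0.979] w 0.01094183792635339 F [-0.8 -0.1 -4.4] q [ 0.1   0.5  -0.45  1.52  0.07  1.32 -0.78]
```

```bash

python3 -m crank '{"travel":[[0,-0.2,-3],[0,-0.4,-6],[0,-0.45,-9],[0,-0.45,-11.5],[0,-0.45,-11.5]],"turn":[[0,0,0],[0,0,0],[0,0,0],[0,0,0],[0,0,0]],"gripper":[1,1,1,1,1]}'
python3 g.py
python3 - <<'E'
from h import *
for n in("top","scene"):
    im=cam(n)[0];cv2.imwrite(f"pics/{n}3.png",im[:,:,::-1])
t=cv2.imread("pics/top3.png");s=cv2.imread("pics/scene3.png")
c=lambda im,x,y:cv2.resize(im[y:y+75,x:x+66],(400,450),interpolation=cv2.INTER_CUBIC)
cv2.imwrite("pics/z4.png",np.hstack([c(t,145,125),c(s,138,185)]))
E
```

```text
clock: 11.5
position: [0.5593, 0.0855, 0.1753]
tool_rot: [-2.925, 0.005, 1.121]
force: [-0.2, -0.1, -5.2]
grip_width: 0.0111
finger_force: 59.3
pos [0.5593 0.0855 0.1753] y [ 0.879 -0.426 -0.214] z [-0.195  0.089 -0.977] w 0.011065931481154201 F [-0.2 -0.1 -5.2] q [ 0.1   0.62 -0.42  1.64  0.12  1.09 -0.79]
```

View pics/z4.png

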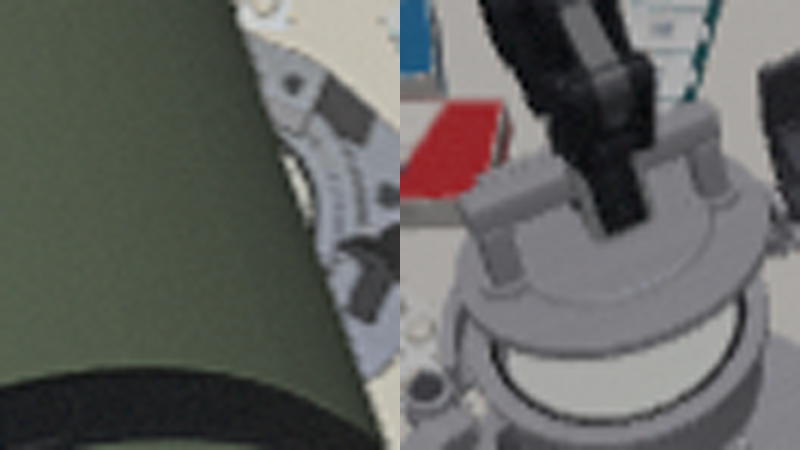

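The scene view shows the lid held centred by its bar, tipped, above the bowl, with the claw hidden behind it. I'll lower it and slide the rim under the claw.

```bash

python3 -m crank '{"travel":[[0.1,0.4,0],[0.1,0.4,-1],[0.1,0.4,-2],[0.1,0.4,-3],[0.1,0.4,-3]],"turn":[[0,0,0],[0,0,0],[0,0,0],[0,0,0],[0,0,0]],"gripper":[1,1,1,1,1]}'
python3 -m crank '{"travel":[[0,0,0],[0,0,0],[0,0,0],[0,0,0],[0,0,0]],"turn":[[0,0,0],[0,0,0],[0,0,0],[0,0,0],[0,0,0]],"gripper":[1,1,1,1,1]}'
cat > lid.py <<'E'
from h import *
from scipy.spatial.transform import Rotation as R
P=[];Z=[]
for i in range(3):
    s=bot.observe();P.append(s["position"]);Z.append(-R.from_euler("xyz",s["tool_rot"]).as_matrix()[:,2])
P=np.mean(P,0);Z=np.mean(Z,0);u=np.array([.900,-.435,0]);v=np.array([.435,.900,0]);up=np.array([0,0,1])
O=P-.018*Z-np.array([.5714,.0853,.11]);t=np.arctan2(Z@u,Z[2])
print("lid mm r,v,h",(np.array([O@u,O@v,O[2]])*1e3).round(1),"tilt u,v deg",np.degrees([t,np.arcsin(Z@v)]).round(2),"rim r,h",((O@u+.052*np.cos(t))*1e3).round(1),((O[2]-.052*np.sin(t))*1e3).round(1),"F u,v,z",np.round([s["force"]@u,s["force"]@v,s["force"][2]],1),"P",P.round(4))
E
python3 lid.py
```

```text
clock: 12.1
position: [0.5614, 0.0903, 0.1466]
tool_rot: [-2.929, 0.002, 1.121]
force: [0.5, -0.2, -4.4]
grip_width: 0.0111
finger_force: 59.3
clock: 12.6
position: [0.5623, 0.0906, 0.1485]
tool_rot: [-2.931, 0.001, 1.121]
force: [-0.2, 0.6, -4.4]
grip_width: 0.0106
finger_force: 59.3
lid mm r,v,h [-14.2   0.8  20.9] tilt u,v deg [12.05  0.06] rim r,h 36.6 10.0 F u,v,z [-0.4  0.4 -4.4] P [0.5623 0.0906 0.1485]
```

```bash

python3 -m crank '{"travel":[[0,0,-0.2],[0,0,-0.4],[0,0,-0.6],[0,0,-0.7],[0,0,-0.7]],"turn":[[0,0,0],[0,0,0],[0,0,0],[0,0,0],[0,0,0]],"gripper":[1,1,1,1,1]}'
python3 lid.py
python3 -m crank '{"travel":[[0,0,-0.05],[0,0,-0.1],[0,0,-0.15],[0,0,-0.2],[0,0,-0.2]],"turn":[[0,0,0],[0,0,0],[0,0,0],[0,0,0],[0,0,0]],"gripper":[1,1,1,1,1]}'
python3 lid.py
```

```text
clock: 13.1
position: [0.5622, 0.0906, 0.1411]
tool_rot: [-2.931, 0.001, 1.121]
force: [0.3, 0.1, -5.4]
grip_width: 0.0107
finger_force: 59.4
lid mm r,v,h [-14.4   0.7  13.5] tilt u,v deg [12.09  0.08] rim r,h 36.5 2.6 F u,v,z [ 0.2  0.2 -5.4] P [0.5622 0.0906 0.1411]
clock: 13.6
position: [0.5622, 0.0906, 0.1392]
tool_rot: [-2.931, 0.001, 1.121]
force: [0.2, -0.3, -4.4]
grip_width: 0.0106
finger_force: 59.4
lid mm r,v,h [-14.3   0.8  11.6] tilt u,v deg [12.07  0.07] rim r,h 36.5 0.7 F u,v,z [ 0.3 -0.1 -4.4] P [0.5622 0.0906 0.1392]
```

```bash

python3 -m crank '{"travel":[[0,0,0.1],[0.2,-0.13,0.1],[0.4,-0.25,0.1],[0.6,-0.35,0.1],[0.6,-0.35,0.1]],"turn":[[0,0,0],[0,0,0],[0,0,0],[0,0,0],[0,0,0]],"gripper":[1,1,1,1,1]}'
python3 lid.py
python3 -m crank '{"travel":[[0.12,-0.06,0],[0.25,-0.12,0],[0.35,-0.18,0],[0.45,-0.22,0],[0.45,-0.22,0]],"turn":[[0,0,0],[0,0,0],[0,0,0],[0,0,0],[0,0,0]],"gripper":[1,1,1,1,1]}'
python3 lid.py
```

```text
clock: 14.1
position: [0.5686, 0.0869, 0.1402]
tool_rot: [-2.931, 0.001, 1.121]
force: [-0.2, -0.3, -5.1]
grip_width: 0.0112
finger_force: 59.4
lid mm r,v,h [-7.   0.2 12.6] tilt u,v deg [12.06  0.06] rim r,h 43.9 1.8 F u,v,z [-0.  -0.3 -5.1] P [0.5686 0.0869 0.1402]
clock: 14.6
position: [0.5727, 0.0848, 0.1401]
tool_rot: [-2.93, 0.001, 1.121]
force: [-0.1, 0.6, -6.6]
grip_width: 0.0109
finger_force: 59.0
lid mm r,v,h [-2.4  0.1 12.5] tilt u,v deg [12.09  0.08] rim r,h 48.4 1.6 F u,v,z [-0.4  0.5 -6.6] P [0.5727 0.0848 0.1401]
```

```bash

python3 lid.py
python3 -m crank '{"travel":[[0,0,-0.07],[0.1,-0.05,-0.07],[0.2,-0.1,-0.07],[0.3,-0.15,-0.07],[0.3,-0.15,-0.07]],"turn":[[0,0,0],[0,0,0],[0,0,0],[0,0,0],[0,0,0]],"gripper":[1,1,1,1,1]}'
python3 lid.py;python3 lid.py
```

```text
lid mm r,v,h [-2.4  0.1 12.5] tilt u,v deg [12.09  0.08] rim r,h 48.4 1.6 F u,v,z [-0.4  0.5 -6.6] P [0.5727 0.0848 0.1401]
clock: 15.1
position: [0.5757, 0.0834, 0.1394]
tool_rot: [-2.93, 0.001, 1.121]
force: [-1.1, 0.8, -7.0]
grip_width: 0.0112
finger_force: 59.0
lid mm r,v,h [ 0.9  0.1 11.8] tilt u,v deg [12.09  0.08] rim r,h 51.8 0.9 F u,v,z [-1.3  0.3 -7. ] P [0.5757 0.0834 0.1394]
lid mm r,v,h [ 0.9  0.1 11.8] tilt u,v deg [12.09  0.08] rim r,h 51.8 0.9 F u,v,z [-1.3  0.3 -7. ] P [0.5757 0.0834 0.1394]
```

```bash

python3 -m crank '{"travel":[[0,0,-0.05],[0,0,-0.1],[0,0,-0.1],[0,0,-0.1],[0,0,-0.1]],"turn":[[0,0,0],[0,0,0],[0,0,0],[0,0,0],[0,0,0]],"gripper":[1,1,1,1,1]}'
python3 lid.py
python3 -m crank '{"travel":[[0,0,-0.05],[0,0,-0.1],[0,0,-0.1],[0,0,-0.1],[0,0,-0.1]],"turn":[[0,0,0],[0,0,0],[0,0,0],[0,0,0],[0,0,0]],"gripper":[1,1,1,1,1]}'
python3 lid.py
```

```text
clock: 15.6
position: [0.5758, 0.0834, 0.1387]
tool_rot: [-2.931, 0.001, 1.121]
force: [0.2, 0.8, -3.9]
grip_width: 0.011
finger_force: 59.4
lid mm r,v,h [ 1.1  0.2 11.1] tilt u,v deg [12.06  0.07] rim r,h 51.9 0.2 F u,v,z [-0.1  0.8 -3.9] P [0.5758 0.0834 0.1387]
clock: 16.1
position: [0.5758, 0.0834, 0.1376]
tool_rot: [-2.931, 0.001, 1.121]
force: [-0.0, 0.1, -5.0]
grip_width: 0.0111
finger_force: 59.4
lid mm r,v,h [ 1.   0.2 10. ] tilt u,v deg [12.07  0.07] rim r,h 51.9 -0.9 F u,v,z [-0.   0.1 -5. ] P [0.5758 0.0834 0.1376]
```

```bash

python3 -m crank '{"travel":[[-0.06,0.03,-0.13],[-0.12,0.06,-0.26],[-0.18,0.09,-0.39],[-0.24,0.12,-0.51],[-0.24,0.12,-0.51]],"turn":[[-0.65,-1.35,0],[-1.3,-2.7,0],[-1.95,-4.05,0],[-2.6,-5.4,0],[-2.6,-5.4,0]],"gripper":[1,1,1,1,1]}'
python3 lid.py
python3 -m crank '{"travel":[[-0.05,0.02,-0.13],[-0.1,0.05,-0.26],[-0.14,0.07,-0.36],[-0.14,0.07,-0.36],[-0.14,0.07,-0.36]],"turn":[[-0.65,-1.35,0],[-1.3,-2.7,0],[-1.75,-3.6,0],[-1.75,-3.6,0],[-1.75,-3.6,0]],"gripper":[1,1,1,1,1]}'
python3 lid.py
```

```text
clock: 16.6
position: [0.5729, 0.0851, 0.1327]
tool_rot: [-3.036, 0.001, 1.122]
force: [0.2, 0.1, -4.6]
grip_width: 0.0111
finger_force: 59.3
lid mm r,v,h [-0.5  0.4  4.8] tilt u,v deg [6.06 0.07] rim r,h 51.2 -0.7 F u,v,z [ 0.1  0.2 -4.6] P [0.5729 0.0851 0.1327]
clock: 17.1
position: [0.5721, 0.0853, 0.129]
tool_rot: [-3.105, 0.001, 1.121]
force: [0.7, 0.7, -5.1]
grip_width: 0.0109
finger_force: 59.3
lid mm r,v,h [-0.1  0.2  1. ] tilt u,v deg [2.11 0.07] rim r,h 51.9 -0.9 F u,v,z [ 0.3  1.  -5.1] P [0.5721 0.0853 0.129 ]
```

```bash

python3 -m crank '{"travel":[[-0.03,0.01,-0.09],[-0.06,0.03,-0.18],[-0.06,0.03,-0.18],[-0.06,0.03,-0.18],[-0.06,0.03,-0.18]],"turn":[[-0.45,-0.95,0],[-0.9,-1.9,0],[-0.9,-1.9,0],[-0.9,-1.9,0],[-0.9,-1.9,0]],"gripper":[1,1,1,1,1]}'
python3 lid.py
python3 -m crank '{"travel":[[0,0,-0.05],[0,0,-0.1],[0,0,-0.1],[0,0,-0.1],[0,0,-0.1]],"turn":[[0,0,0],[0,0,0],[0,0,0],[0,0,0],[0,0,0]],"gripper":[1,1,1,1,1]}'
python3 lid.py
```

```text
clock: 17.6
position: [0.5715, 0.0856, 0.1272]
tool_rot: [3.141, 0.001, 1.121]
force: [0.1, -0.7, -4.1]
grip_width: 0.011
finger_force: 59.3
lid mm r,v,h [-0.1  0.3 -0.8] tilt u,v deg [-0.02  0.05] rim r,h 51.9 -0.8 F u,v,z [ 0.4 -0.5 -4.1] P [0.5715 0.0856 0.1272]
clock: 18.1
position: [0.5715, 0.0856, 0.1262]
tool_rot: [3.141, 0.001, 1.121]
force: [1.9, 0.5, -3.6]
grip_width: 0.0109
finger_force: 59.6
lid mm r,v,h [-0.   0.3 -1.8] tilt u,v deg [-0.04  0.04] rim r,h 52.0 -1.8 F u,v,z [ 1.5  1.3 -3.6] P [0.5715 0.0856 0.1262]
```

Nearly down. I'll keep lowering in 1 mm steps until it touches.

```bash

python3 -m crank '{"travel":[[0,0,-0.05],[0,0,-0.1],[0,0,-0.1],[0,0,-0.1],[0,0,-0.1]],"turn":[[0,0,0],[0,0,0],[0,0,0],[0,0,0],[0,0,0]],"gripper":[1,1,1,1,1]}'
python3 lid.py
```

```text
clock: 18.6
position: [0.5719, 0.0858, 0.1256]
tool_rot: [3.14, 0.0, 1.121]
force: [2.6, 0.5, 5.1]
grip_width: 0.0109
finger_force: 60.8
lid mm r,v,h [ 0.2  0.6 -2.4] tilt u,v deg [-0.08  0.01] rim r,h 52.2 -2.4 F u,v,z [2.1 1.6 5.1] P [0.5719 0.0858 0.1256]
```

```bash

python3 -m crank '{"travel":[[0,0,-0.05],[0,0,-0.05],[0,0,-0.05],[0,0,-0.05],[0,0,-0.05]],"turn":[[0,0,0],[0,0,0],[0,0,0],[0,0,0],[0,0,0]],"gripper":[1,1,1,1,1]}'
python3 lid.py
```

```text
clock: 19.1
position: [0.572, 0.0859, 0.1254]
tool_rot: [3.14, -0.0, 1.121]
force: [0.5, 0.8, 11.1]
grip_width: 0.0114
finger_force: 61.6
lid mm r,v,h [ 0.3  0.8 -2.6] tilt u,v deg [-0.1 -0. ] rim r,h 52.3 -2.5 F u,v,z [ 0.1  0.9 11.1] P [0.572  0.0859 0.1254]
```

The lid is seated, with firm contact. I'll release, rise and look from there.

```bash

python3 -m crank '{"travel":[[0,0,0],[0,0,0],[0,0,0],[0,0,0],[0,0,0]],"turn":[[0,0,0],[0,0,0],[0,0,0],[0,0,0],[0,0,0]],"gripper":[0.9,0.7,0.6,0.6,0.6]}' 20
python3 -m crank '{"travel":[[0,0,1],[0,0,3],[0,0,6],[0,0,9.5],[-1,3,10.5]],"turn":[[0,0,0],[0,0,0],[0,0,0],[0,0,4],[0,0,10]],"gripper":[0.6,0.6,0.6,0.6,0.6]}' 20
python3 -m crank '{"travel":[[-1,2.5,0],[-2,5,0],[-3,8,0],[-4,10,0],[-4.4,12,0]],"turn":[[0,0,8],[0,0,16],[0,0,24],[0,0,32],[0,0,40]],"gripper":[0.5,0.5,0.5,0.5,0.5]}' 20
python3 -m crank '{"travel":[[0,0,0],[0,0,0],[0,0,0],[0,0,0],[0,0,0]],"turn":[[0,0,7],[0,0,14],[0,0,20],[0,0,20],[0,0,20]],"gripper":[0.5,0.5,0.5,0.5,0.5]}' 20
python3 - <<'E'
from h import *
for n in("top","scene"):
    im=cam(n)[0];cv2.imwrite(f"pics/{n}4.png",im[:,:,::-1])
t=cv2.imread("pics/top4.png");s=cv2.imread("pics/scene4.png")
c=lambda im,x,y:cv2.resize(im[y:y+100,x:x+100],(400,400),interpolation=cv2.INTER_CUBIC)
cv2.imwrite("pics/z5.png",np.hstack([c(t,125,120),c(s,130,190)]))
E
```

```text
clock: 19.6
position: [0.5713, 0.0856, 0.1245]
tool_rot: [3.141, 0.001, 1.121]
force: [0.3, -0.2, -0.1]
grip_width: 0.0341
finger_force: 0.0
clock: 20.1
position: [0.5635, 0.1127, 0.2335]
tool_rot: [3.136, 0.0, 1.293]
force: [0.3, 0.3, -0.8]
grip_width: 0.0342
finger_force: 0.0
clock: 20.6
position: [0.5165, 0.2367, 0.2305]
tool_rot: [3.141, 0.001, 2.0]
force: [-0.1, 0.6, -0.5]
grip_width: 0.0432
finger_force: 0.0
clock: 21.1
position: [0.5174, 0.2354, 0.23]
tool_rot: [3.141, 0.001, 2.339]
force: [-0.6, -0.0, -0.5]
grip_width: 0.0429
finger_force: 0.0
```

View pics/z5.png

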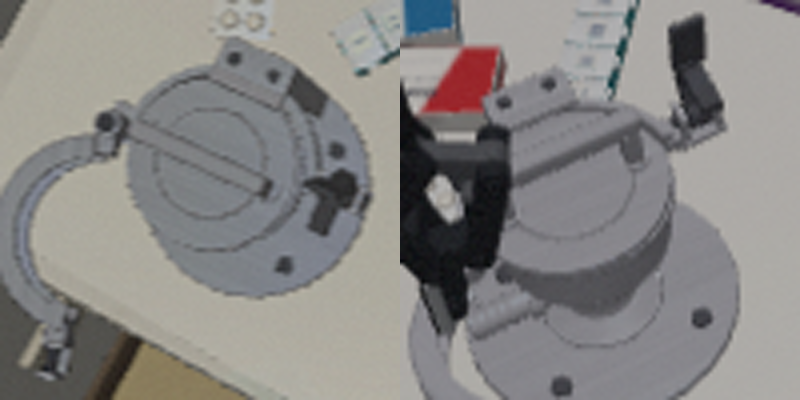

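The lid lies flush with its rim under the claw (the claw is at crop (255,60)), and the ring is open. Now I'll swing the ring shut with the post caged.

```bash

python3 -m crank '{"travel":[[0,0,-3],[0,0,-6],[0,0,-9],[0,0,-10],[0,0,-10]],"turn":[[0,0,0],[0,0,0],[0,0,0],[0,0,0],[0,0,0]],"gripper":[0.5,0.5,0.5,0.5,0.6]}'
python3 -m crank '{"travel":[[0,0,0],[0,0,0],[0,0,0],[0,0,0],[0,0,0]],"turn":[[0,0,0],[0,0,0],[0,0,0],[0,0,0],[0,0,0]],"gripper":[0.78,0.78,0.78,0.78,0.78]}'
python3 - <<'E'
import numpy as np
h=np.array([.5972,.1479]);f=lambda t:h+.119*np.array([np.cos(np.radians(t)),np.sin(np.radians(t))])
for a in(132,162,192):print([((f(a+6*k)-f(a))*100).round(2).tolist() for k in range(1,6)],f(a))
print(f(207.4),f(200))
E
python3 g.py
```

```text
clock: 21.7
position: [0.5169, 0.2355, 0.1289]
tool_rot: [-3.14, 0.0, 2.342]
force: [0.0, 0.8, -0.2]
grip_width: 0.0343
finger_force: 0.0
clock: 22.2
position: [0.5176, 0.2357, 0.13]
tool_rot: [3.141, 0.001, 2.343]
force: [0.9, -0.4, -0.1]
grip_width: 0.0185
finger_force: 0.3
[[-0.88, -0.88], [-1.66, -1.85], [-2.34, -2.89], [-2.91, -4.0], [-3.35, -5.17]] [0.51757346 0.23633423]
[[-0.32, -1.2], [-0.52, -2.43], [-0.58, -3.68], [-0.52, -4.92], [-0.32, -6.15]] [0.48402427 0.18467302]
[[0.32, -1.2], [0.77, -2.37], [1.33, -3.48], [2.01, -4.52], [2.8, -5.49]] [0.48080044 0.12315851]
[0.49154997 0.09313623] [0.48537658 0.1071996 ]
pos [0.5176 0.2357 0.13  ] y [0.717 0.697 0.001] z [ 0.002 -0.    -1.   ] w 0.018462262394692976 F [ 0.9 -0.4 -0.1] q [-0.09  0.63 -0.63  1.82  0.48  0.85 -0.18]
```

```bash

python3 -m crank '{"travel":[[-0.88,-0.88,0],[-1.66,-1.85,0],[-2.34,-2.89,0],[-2.91,-4.0,0],[-3.35,-5.17,0]],"turn":[[0,0,6],[0,0,12],[0,0,18],[0,0,24],[0,0,30]],"gripper":[0.78,0.78,0.78,0.78,0.78]}'
python3 -m crank '{"travel":[[-0.32,-1.2,0],[-0.52,-2.43,0],[-0.58,-3.68,0],[-0.52,-4.92,0],[-0.32,-6.15,0]],"turn":[[0,0,6],[0,0,12],[0,0,18],[0,0,24],[0,0,30]],"gripper":[0.78,0.78,0.78,0.78,0.78]}'
python3 -m crank '{"travel":[[0.15,-0.6,0],[0.32,-1.2,0],[0.5,-1.7,0],[0.65,-2.1,0],[0.65,-2.1,0]],"turn":[[0,0,3],[0,0,6],[0,0,8],[0,0,10],[0,0,10]],"gripper":[0.78,0.78,0.78,0.78,0.78]}'
python3 g.py
```

```text
clock: 22.7
position: [0.4835, 0.1837, 0.1298]
tool_rot: [3.141, 0.001, 2.871]
force: [0.3, 0.4, -0.3]
grip_width: 0.0188
finger_force: 0.4
clock: 23.2
position: [0.4806, 0.122, 0.1298]
tool_rot: [3.141, 0.001, -2.889]
force: [0.6, 1.7, -0.1]
grip_width: 0.0188
finger_force: 0.4
clock: 23.7
position: [0.4873, 0.1008, 0.1295]
tool_rot: [3.141, 0.001, -2.719]
force: [-0.2, 0.4, 0.6]
grip_width: 0.0188
finger_force: 0.0
pos [0.4873 0.1008 0.1295] y [-0.41   0.912  0.   ] z [ 0.     0.001 -1.   ] w 0.018807306480449173 F [-0.2  0.4  0.6] q [ 0.37  0.64 -0.95  1.99  0.68  0.87  1.04]
```

```bash

python3 -m crank '{"travel":[[0.08,-0.18,0],[0.16,-0.36,0],[0.25,-0.54,0],[0.34,-0.72,0],[0.34,-0.72,0]],"turn":[[0,0,1],[0,0,2],[0,0,3],[0,0,4],[0,0,4]],"gripper":[0.78,0.78,0.78,0.78,0.78]}'
python3 g.py
python3 -m crank '{"travel":[[0.05,-0.09,0],[0.09,-0.18,0],[0.09,-0.18,0],[0.09,-0.18,0],[0.09,-0.18,0]],"turn":[[0,0,0],[0,0,0],[0,0,0],[0,0,0],[0,0,0]],"gripper":[0.78,0.78,0.78,0.78,0.78]}'
python3 g.py
```

```text
clock: 24.2
position: [0.4907, 0.094, 0.1295]
tool_rot: [3.141, 0.001, -2.648]
force: [-0.1, 0.4, 0.3]
grip_width: 0.0187
finger_force: 0.0
pos [0.4907 0.094  0.1295] y [-0.474  0.881  0.   ] z [ 0.001  0.001 -1.   ] w 0.018717045006664632 F [-0.1  0.4  0.3] q [ 0.39  0.65 -0.97  1.98  0.7   0.88  1.11]
clock: 24.7
position: [0.4915, 0.0924, 0.1296]
tool_rot: [3.141, 0.001, -2.649]
force: [0.7, 0.3, 0.3]
grip_width: 0.019
finger_force: 0.0
pos [0.4915 0.0924 0.1296] y [-0.473  0.881  0.   ] z [ 0.001  0.001 -1.   ] w 0.01899597160134748 F [0.7 0.3 0.3] q [ 0.4   0.65 -0.97  1.98  0.7   0.88  1.12]
```

Continuing in 2 mm steps until the stop is felt.

```bash

for i in 1; do python3 -m crank '{"travel":[[0.05,-0.09,0],[0.1,-0.18,0],[0.1,-0.18,0],[0.1,-0.18,0],[0.1,-0.18,0]],"turn":[[0,0,0],[0,0,0],[0,0,0],[0,0,0],[0,0,0]],"gripper":[0.78,0.78,0.78,0.78,0.78]}';done; python3 g.py
python3 -m crank '{"travel":[[0.05,-0.09,0],[0.1,-0.18,0],[0.1,-0.18,0],[0.1,-0.18,0],[0.1,-0.18,0]],"turn":[[0,0,0],[0,0,0],[0,0,0],[0,0,0],[0,0,0]],"gripper":[0.78,0.78,0.78,0.78,0.78]}'; python3 g.py
```

```text
clock: 25.2
position: [0.4924, 0.0907, 0.1296]
tool_rot: [3.141, 0.001, -2.649]
force: [-3.0, 2.6, 0.7]
grip_width: 0.0184
finger_force: 1.7
pos [0.4924 0.0907 0.1296] y [-0.473  0.881  0.001] z [ 0.001  0.001 -1.   ] w 0.018364068574293794 F [-3.   2.6  0.7] q [ 0.4   0.65 -0.97  1.98  0.7   0.88  1.12]
clock: 25.7
position: [0.4925, 0.0905, 0.1296]
tool_rot: [3.139, 0.001, -2.647]
force: [-10.0, 12.4, 1.8]
grip_width: 0.0191
finger_force: 7.3
pos [0.4925 0.0905 0.1296] y [-0.475  0.88   0.003] z [-0.001  0.003 -1.   ] w 0.01910990181448794 F [-10.   12.4   1.8] q [ 0.4   0.65 -0.97  1.98  0.69  0.88  1.12]
```

The ring is against its stop. I'll release it, rise, and work out the latch's angle from the two views.

```bash

python3 -m crank '{"travel":[[0,0,0],[0,0,0],[0,0,2],[0,0,6],[0,0,11]],"turn":[[0,0,0],[0,0,0],[0,0,0],[0,0,0],[0,0,0]],"gripper":[0.5,0.5,0.5,0.5,0.5]}'
python3 g.py
python3 - <<'E'
from h import *
ti,*T=cam("top");si,*S=cam("scene")
cv2.imwrite("pics/top5.png",ti[:,:,::-1]);cv2.imwrite("pics/scene5.png",si[:,:,::-1])
c=np.array([.5714,.0853,.11]);u=np.array([.9,-.435,0]);v=np.array([.435,.9,0]);up=np.array([0,0,1])
piv=c+.016*u-.078*v;print("piv",piv,proj(*T,piv),proj(*S,piv))
p,e=tri(T,(205,173),S,(202,199.5));d=p-piv;print("tab",p,e,"u,v,z",d@u,d@v,d[2])
t4=cv2.imread("pics/top4.png",0);s4=cv2.imread("pics/scene4.png",0)
for n,g,C,b in(("T",t4,T,(195,155,220,182)),("S",s4,S,(192,190,215,225))):
    m=g[b[1]:b[3],b[0]:b[2]]<75;y,x=np.nonzero(m);print(n,m.sum(),x.min()+b[0],x.max()+b[0],y.min()+b[1],y.max()+b[1])
    for a in(0,.9,1.1,1.3,1.5,1.7,1.9):
        A=np.radians(20.8)+a;q=piv+.066*(-np.cos(A)*u+np.sin(A)*up);k=proj(*C,q);print(a,k.round(1),end=" ")
    print()
# post in ring shut: residual angle
E
```

```text
clock: 26.2
position: [0.4928, 0.0884, 0.24]
tool_rot: [3.14, -0.001, -2.649]
force: [0.4, -0.3, 1.2]
grip_width: 0.0428
finger_force: 0.0
pos [0.4928 0.0884 0.24  ] y [-0.473  0.881  0.002] z [-0.002  0.001 -1.   ] w 0.042804381206132835 F [ 0.4 -0.3  1.2] q [ 0.51  0.51 -1.1   1.87  0.51  1.08  1.28]
piv [0.55187 0.00814 0.11   ] [210.9279327  167.76757067] [203.56004985 217.56535714]
tab [0.53738478 0.01273563 0.18269549] 0.009090397524673928 u,v,z -0.015035793930693549 -0.0021650049888496314 0.0726954866576731
T 132 201 216 156 178
0 [198.4 190.8] 0.9 [202.7 173.3] 1.1 [204.9 168. ] 1.3 [207.4 162.6] 1.5 [210.  157.5] 1.7 [212.6 152.8] 1.9 [215.1 148.9] 
S 216 197 210 194 222
0 [215.4 230.5] 0.9 [204.8 204.8] 1.1 [201.9 199.9] 1.3 [199.2 195.8] 1.5 [196.7 192.6] 1.7 [194.6 190.6] 1.9 [192.9 189.7]
```

```bash
python3 - <<'E'
from h import *
u=np.array([.9,-.435,0]);piv=np.array([.55187,.00814,.11])
for a in(1.5,1.3,1.1,.9,.7,.5,.3,.2,.1,.05,0,-.05):
    A=np.radians(20.8)+a;q=piv+.066*(-np.cos(A)*u+np.array([0,0,np.sin(A)]))+.011*u;print(a,(q*100).round(2))
E
python3 -m crank '{"travel":[[1,-1.5,0],[2,-3,0],[3,-4.5,0],[4,-6,0],[5,-7,0]],"turn":[[0,0,-8],[0,0,-16],[0,0,-24],[0,0,-32],[0,0,-40]],"gripper":[1,1,1,1,1]}'
python3 -m crank '{"travel":[[1,-1,0],[2,-2,0],[2.7,-2,0],[2.7,-2,0],[2.7,-2,0]],"turn":[[0,0,-7],[0,0,-14],[0,0,-14],[0,0,-14],[0,0,-14]],"gripper":[1,1,1,1,1]}'
python3 g.py
```

```text
1.5 [57.89 -0.49 17.32]
1.3 [56.72  0.07 17.57]
1.1 [55.54  0.64 17.56]
0.9 [54.38  1.21 17.29]
0.7 [53.29  1.73 16.77]
0.5 [52.32  2.2  16.01]
0.3 [51.5   2.6  15.06]
0.2 [51.15  2.76 14.52]
0.1 [50.86  2.9  13.95]
0.05 [50.74  2.97 13.65]
0 [50.62  3.02 13.34]
-0.05 [50.53  3.07 13.03]
clock: 26.8
position: [0.5439, 0.017, 0.2394]
tool_rot: [-3.141, 0.001, 2.929]
force: [-0.1, 0.8, 0.2]
grip_width: -0.0
finger_force: 0.0
clock: 27.3
position: [0.5701, -0.0005, 0.2394]
tool_rot: [3.141, 0.0, 2.696]
force: [-0.3, 0.4, -0.7]
grip_width: 0.0003
finger_force: 0.0
pos [ 5.701e-01 -5.000e-04  2.394e-01] y [0.431 0.902 0.001] z [ 0.001  0.    -1.   ] w 0.000256326195093079 F [-0.3  0.4 -0.7] q [ 0.47  0.53 -0.81  1.71  0.43  1.09  0.64]
```

```bash

python3 -m crank '{"travel":[[0.9,-0.4,0],[0.9,-0.4,-2],[0.9,-0.4,-4],[0.9,-0.4,-6.5],[0.9,-0.4,-6.5]],"turn":[[0,0,0],[0,0,0],[0,0,0],[0,0,0],[0,0,0]],"gripper":[1,1,1,1,1]}'
python3 -m crank '{"travel":[[-0.6,0.3,0.1],[-1.2,0.55,0.1],[-1.8,0.85,0.1],[-2.35,1.15,0.1],[-2.35,1.15,0.1]],"turn":[[0,0,0],[0,0,0],[0,0,0],[0,0,0],[0,0,0]],"gripper":[1,1,1,1,1]}'
python3 g.py
```

```text
clock: 27.8
position: [0.5783, -0.0056, 0.1721]
tool_rot: [-3.14, -0.003, 2.693]
force: [-0.4, 0.0, 0.2]
grip_width: 0.0001
finger_force: 0.0
clock: 28.3
position: [0.5554, 0.0067, 0.1762]
tool_rot: [3.141, 0.002, 2.693]
force: [0.5, -0.6, 0.1]
grip_width: 0.0
finger_force: 0.0
pos [0.5554 0.0067 0.1762] y [0.434 0.901 0.   ] z [ 0.002 -0.    -1.   ] w 3.8242780916144254e-05 F [ 0.5 -0.6  0.1] q [ 0.43  0.58 -0.78  1.81  0.49  0.95  0.56]
```

```bash

python3 -m crank '{"travel":[[-1.16,0.57,-0.27],[-1.7,0.83,-0.5],[-2.25,1.09,-0.79],[-2.75,1.33,-1.15],[-3.22,1.56,-1.55]],"turn":[[0,0,0],[0,0,0],[0,0,0],[0,0,0],[0,0,0]],"gripper":[1,1,1,1,1]}'
python3 -m crank '{"travel":[[-0.43,0.2,-0.45],[-0.82,0.4,-0.95],[-0.82,0.4,-0.95],[-0.82,0.4,-0.95],[-0.82,0.4,-0.95]],"turn":[[0,0,0],[0,0,0],[0,0,0],[0,0,0],[0,0,0]],"gripper":[1,1,1,1,1]}'
python3 g.py
python3 -m crank '{"travel":[[-0.18,0.08,-0.27],[-0.35,0.16,-0.54],[-0.35,0.16,-0.54],[-0.35,0.16,-0.54],[-0.35,0.16,-0.54]],"turn":[[0,0,0],[0,0,0],[0,0,0],[0,0,0],[0,0,0]],"gripper":[1,1,1,1,1]}'
python3 g.py
```

```text
clock: 28.8
position: [0.5235, 0.0221, 0.1598]
tool_rot: [3.141, 0.001, 2.692]
force: [0.6, -0.6, 0.5]
grip_width: 0.0005
finger_force: 0.5
clock: 29.3
position: [0.5158, 0.0258, 0.1507]
tool_rot: [3.141, 0.001, 2.692]
force: [-0.0, -0.2, 0.7]
grip_width: -0.0
finger_force: 0.0
pos [0.5158 0.0258 0.1507] y [0.435 0.9   0.001] z [ 0.001  0.    -1.   ] w -6.719418872000244e-07 F [-0.  -0.2  0.7] q [ 0.4   0.56 -0.77  1.93  0.52  0.85  0.48]
clock: 29.8
position: [0.5121, 0.0275, 0.1452]
tool_rot: [3.141, 0.001, 2.692]
force: [-0.4, -0.6, 0.7]
grip_width: -0.0002
finger_force: 0.0
pos [0.5121 0.0275 0.1452] y [0.435 0.901 0.   ] z [ 0.001 -0.    -1.   ] w -0.00020704805172402452 F [-0.4 -0.6  0.7] q [ 0.4   0.56 -0.77  1.95  0.52  0.84  0.47]
```

```bash

python3 -m crank '{"travel":[[-0.12,0.06,-0.2],[-0.25,0.12,-0.4],[-0.35,0.16,-0.6],[-0.35,0.16,-0.6],[-0.35,0.16,-0.6]],"turn":[[0,0,0],[0,0,0],[0,0,0],[0,0,0],[0,0,0]],"gripper":[1,1,1,1,1]}'
python3 g.py
python3 -m crank '{"travel":[[-0.1,0.05,-0.2],[-0.1,0.05,-0.3],[-0.1,0.05,-0.4],[-0.1,0.05,-0.4],[-0.1,0.05,-0.4]],"turn":[[0,0,0],[0,0,0],[0,0,0],[0,0,0],[0,0,0]],"gripper":[1,1,1,1,1]}'
python3 g.py
```

```text
clock: 30.3
position: [0.5085, 0.0292, 0.1391]
tool_rot: [3.141, 0.001, 2.692]
force: [0.1, 0.2, 0.8]
grip_width: -0.0002
finger_force: 0.0
pos [0.5085 0.0292 0.1391] y [0.435 0.901 0.   ] z [ 0.001 -0.    -1.   ] w -0.00015319771809519972 F [0.1 0.2 0.8] q [ 0.39  0.57 -0.76  1.96  0.53  0.82  0.45]
clock: 30.8
position: [0.5076, 0.0296, 0.1352]
tool_rot: [3.141, 0.001, 2.692]
force: [-0.2, -0.5, -0.9]
grip_width: 0.0001
finger_force: 0.0
pos [0.5076 0.0296 0.1352] y [0.435 0.901 0.   ] z [ 0.001  0.    -1.   ] w 0.00012638435781409305 F [-0.2 -0.5 -0.9] q [ 0.39  0.57 -0.76  1.96  0.54  0.81  0.45]
```

```bash

python3 -m crank '{"travel":[[0,0,-0.1],[0,0,-0.2],[0,0,-0.2],[0,0,-0.2],[0,0,-0.2]],"turn":[[0,0,0],[0,0,0],[0,0,0],[0,0,0],[0,0,0]],"gripper":[1,1,1,1,1]}' | grep -E "pos|force"
python3 -m crank '{"travel":[[0,0,-0.1],[0,0,-0.2],[0,0,-0.2],[0,0,-0.2],[0,0,-0.2]],"turn":[[0,0,0],[0,0,0],[0,0,0],[0,0,0],[0,0,0]],"gripper":[1,1,1,1,1]}'| grep -E "pos|force"
python3 - <<'E'
from h import *
im=cam("scene")[0];cv2.imwrite("pics/scene6.png",cv2.resize(im[180:290,130:280],(750,550),interpolation=cv2.INTER_CUBIC)[:,:,::-1])
E
```

```text
position: [0.5076, 0.0296, 0.1332]
force: [0.1, -0.5, -0.2]
finger_force: 0.0
position: [0.5076, 0.0298, 0.1315]
force: [-3.8, -0.0, 10.7]
finger_force: 4.8
```

View pics/scene6.png

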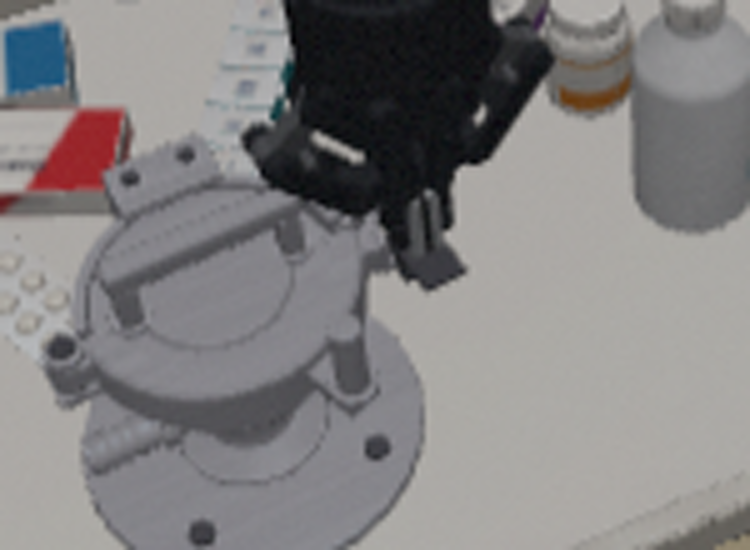

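The tab is pressed down under the fingertips at about (430,265), and the ring is round the lid. I'll press harder.

```bash

python3 -m crank '{"travel":[[0,0,-0.1],[0,0,-0.2],[0,0,-0.2],[0,0,-0.2],[0,0,-0.2]],"turn":[[0,0,0],[0,0,0],[0,0,0],[0,0,0],[0,0,0]],"gripper":[1,1,1,1,1]}' | grep -E "pos|force"
python3 -m crank '{"travel":[[0,0,-0.1],[0,0,-0.1],[0,0,-0.1],[0,0,-0.1],[0,0,-0.1]],"turn":[[0,0,0],[0,0,0],[0,0,0],[0,0,0],[0,0,0]],"gripper":[1,1,1,1,1]}'| grep -E "pos|force"
```

```text
position: [0.5075, 0.03, 0.1303]
force: [-10.6, -0.3, 31.8]
finger_force: 14.6
position: [0.5075, 0.0302, 0.1297]
force: [-14.2, -0.5, 42.0]
finger_force: 19.8
```

```bash

python3 -m crank '{"travel":[[0,0,0.3],[0,0,0.7],[0,0,3],[0,0,6],[0,0,10]],"turn":[[0,0,0],[0,0,0],[0,0,0],[0,0,0],[0,0,0]],"gripper":[1,1,1,1,1]}' | grep -E "pos|force"
python3 -m crank '{"travel":[[-1,-2,3],[-2,-5,5],[-2.5,-9,6],[-3,-13,6],[-3,-17,6]],"turn":[[0,0,0],[0,0,0],[0,0,0],[0,0,0],[0,0,0]],"gripper":[1,1,1,1,1]}' | grep -E "pos|force"
python3 -m crank '{"travel":[[0,-4,0],[0,-8,0],[0,-12,0],[0,-16,0],[0,-16,0]],"turn":[[0,0,0],[0,0,0],[0,0,0],[0,0,0],[0,0,0]],"gripper":[1,1,1,1,1]}' | grep -E "pos|force"
python3 - <<'E'
from h import *
ti,*T=cam("top");si,*S=cam("scene")
c=lambda im,x,y:cv2.resize(im[y:y+75,x:x+67,::-1],(400,450),interpolation=cv2.INTER_CUBIC)
cv2.imwrite("pics/z7.png",np.hstack([c(ti,155,135),c(si,160,190)]))
u=np.array([.9,-.435,0]);piv=np.array([.55187,.00814,.11]);v=np.array([.435,.9,0])
for a in(0,.06,.15):
    A=np.radians(20.8)+a;q=piv+.066*(-np.cos(A)*u+np.array([0,0,np.sin(A)]));print(a,proj(*T,q),proj(*S,q))
cc=np.array([.5714,.0853,.156]);h=np.array([.5972,.1479,.156])
for r in(0,.03,.06):
    th=np.radians(207.4)-r;p=h+.119*np.array([np.cos(th),np.sin(th),0]);print("post",r,proj(*T,p),proj(*S,p))
for n,im,b in(("T",ti,(190,150,222,205)),("S",si,(195,205,230,245))):
    g=cv2.cvtColor(im,cv2.COLOR_RGB2GRAY)[b[1]:b[3],b[0]:b[2]];y,x=np.nonzero(g<90);print(n,len(x),x.mean()+b[0],y.mean()+b[1],x.min()+b[0],x.max()+b[0],y.min()+b[1],y.max()+b[1])
E
```

```text
position: [0.5068, 0.0295, 0.2284]
force: [0.1, -0.5, -0.1]
finger_force: 0.0
position: [0.4769, -0.1422, 0.2887]
force: [0.9, 0.4, 0.1]
finger_force: 0.0
position: [0.4762, -0.3057, 0.2872]
force: [-0.9, 0.6, -0.2]
finger_force: 0.0
0 [198.38960697 190.77075816] [215.36779043 230.54424677]
0.06 [198.35731461 190.13541234] [214.90137662 228.95702948]
0.15 [198.39656651 189.01612168] [214.11713953 226.48438606]
post 0 [171.18522402 193.20313333] [198.0652759  244.71022738]
post 0.03 [169.80766985 193.93444628] [197.65604444 246.23014085]
post 0.06 [168.40938536 194.62397137] [197.18993346 247.75307533]
T 276 202.68840579710144 180.97826086956522 190 216 156 197
S 298 208.90939597315437 227.1208053691275 195 222 214 244
```

View pics/z7.png

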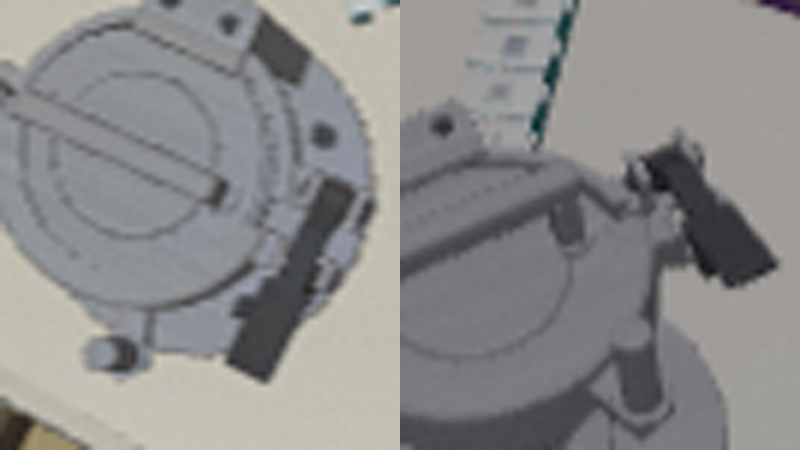

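In the last view the latch tab is at scene (216,231) and the post at (199,245). Both match the fully shut predictions of (215.4,230.5) and (198,244.7), so I'll hand in.

```bash
python3 -c "
from workcell import bot
print(bot.job_done())"
```

```text
the job is handed in; nothing more can be done
None
```

The lid is flush under the claw, the ring shut, the latch fully down and the arm clear, by camera and contact checks; the job is handed in, but it returned no verdict.

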